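# Seat a taper plug in its sprung test cup and rock it free

## Robot

A 6-joint arm with a two-finger parallel gripper is mounted at the origin on a cart in front of the work surface, level with it; the furniture and walls round the work are solid. World frame = base frame: x ahead of the robot, y to its left, z up, the work surface at z = 0. Lengths are in mm, angles in rad, forces in N, time in s.
With the tool pointing down it reaches from about 300 to 775 mm from the base axis. Payload 14.6 kg.
Tool frame: the origin (TCP) lies at the centre of the arm's flange, where the gripper is bolted on; the fingertips stand 199 mm ahead of it and the grasp point (between the pads) lies 180 mm ahead of it; z points along the fingers, y is the line along which they close (so a half turn about z gives the same grasp; the last joint's range is limited). The gripper opens to 94 mm and grips with 3 to 60 N. Pads are 16 mm wide; open, the fingers measure 119 mm over their backs; the gripper's body (75 mm by 177 mm) begins 78 mm behind the grasp point.
Start: joints at [1.076, 0.3, 1.521, -0, 1.321, -0.067], TCP at [228.175, 500.427, 404.646] pointing down, gripper open.
Joint ranges: [-3.03, 3.03], [-0.79, 2.21], [0.23, 2.52], [-1.04, 4.18], [0, 3.07], [-2.55, 2.55]. Speed limits (rad/s): [2.22, 2.22, 2.57, 3.14, 3.14, 3.14].

## Interface

Orientations are given as [roll, pitch, yaw] about the fixed x, y, z axes, in that order (R = Rz(yaw) Ry(pitch) Rx(roll)).
In Python, from cell import manip, optics, workorder gives the robot as it stands.
- The arm moves only by the tool step_arm, never from a script. Its argument "increments" is a list that holds one entry, the list of rows, each a list of 7 numbers: the turn, a rotation vector about the tool's x, y, z as a fraction of full scale, then the shift along the tool's x, y, z as a fraction of full scale, then the closure, from -1 (fully open) to 1 (shut). In form: [[[wx, wy, wz, tx, ty, tz, fingers], ...]]. A call has 1 to 5 rows; each row shifts and turns the commanded pose from where the row before left it, along the tool's axes as they then stand; what a row does not reach is not made up. Full scale, the value 1, is 40 mm for a shift and 45 degrees for a turn. A row lasts 1/10 s, in which the tool goes at most 50 mm and 8.59 degrees, less where a joint would pass 70% of its speed; a pose out of reach is approached as far as the arm can. A call with a number of a shift or a turn outside -1 to 1 is refused whole. A call with a gripper value outside its range is refused whole. The fingers move at their own pace and stop on an object; "newtons" is the grip in N (left out, the last holds). Time passes only in rows, so rows that do not move let the fingers close. It gives the time, the measured TCP pose, the force, the opening and the grip force at its end, in the units of the state.
- manip.read_state(): the state, without advancing time (a new reading comes with each control period).
- optics.camera(name): name is "scene" or "top"; returns a dict with "frame" (480x640x3 uint8, red, green, blue), "range_z" (480x640 float32, mm along the optical axis (not along the pixel's ray), 0 where there is no reading), "mtx" (3x3 intrinsics, pixels), "cam_to_world" (4x4, takes a point from camera to world coordinates). Camera axes: x right, y down, z forward; pixel columns grow to the right and rows downward; lengths in mm; the calibration is good to about 2 mm. A picture is of the moment at which its call begins.
- workorder.sign_off(): hands the job in; it is judged then, once.
The state is a dict: "clock": time; "joints": joint angles; "qd": joint speeds; "effort": joint torques, N m; "eef_pos": TCP position; "eef_rot": TCP orientation; "wrist_force": force on the tool from outside, world axes, zero at the start; "moment": the same for the moment, N m; "finger_gap": finger opening in mm; "finger_force": force on a finger pad.
Only numpy, scipy, OpenCV 4.12 (cv2) and the standard library are available. Lean on these libraries where they do the work, as an engineer would, in place of code of your own. Each camera call takes 0.05 s, during which the arm holds its last target. There are 200 camera calls.

## Task

Take the steel taper plug out of its round black rest and set it in the seat cup that its taper matches (the one with the wide mouth, not the narrow one). With the plug fully home and upright, press cup and plug down together until the plug lands on the firm stop hidden beneath, hold it there with about 12 newtons (never over 16) for half a second, then ease off and check that it rocks free: keeping it in the cup and in light contact, tip it about 8 degrees to the left and then about 8 degrees to the right, along the long side of the stand's base. Leave it fully home and upright in the cup and let go, with the narrow cup and the things around left alone.

Things in the scene. Friction and masses are not known exactly. Their poses are not given: they have to be found in the camera images.
- taper_plug: Loose steel taper plug, 0.14 to 0.28 kg, upright in the round rest at first. Origin: centre of its small lower end, z up its axis; round. Upwards: cone, radius 10.5 mm at z = 0 to 23.5 mm at z = 20 mm; flange, radius 28 mm, to z = 25 mm; neck; dark grip knob, 28 mm diameter, z = 33 to 64 mm (grip it at z = 48 mm). Held off centre it stops short of home; let go, it slides home by itself.
- plug_top (a point): Centre of the flat top of the plug's knob, 64 mm up the plug's axis from its origin.
- rest_block: Fixed round black plastic block, 76 mm across, 26 mm tall, with a plain 49 mm hole in which the plug hangs by its flange (plug origin 6 mm above the bench; lift straight up). Origin at the centre of its underside.
- wide_stand: Fixed stand of the matching cup: steel base 76 mm (x) by 130 mm (y) by 10 mm, a screw head near each short end, round aluminium sleeve. Origin at the centre of its underside, z up; its y axis runs along the base's long side to the left as the robot sees it (turned by up to 0.4 rad). Left is +y, right is -y.
- wide_stand_seat (a point): On the matching cup's axis: where the plug's origin lies when home; axes as the stand, 40 mm above the bench unloaded. Steel cup, 64 mm outside, mouth 42 mm wide and 16 mm above this point, taper as the plug's; home, the flange is 4 mm above the rim. The cup slides straight down in its sleeve, up to 16 mm, on a soft spring (about 4 N to start, 0.1 N per mm) and springs back.
- narrow_stand: Fixed stand like the other (they may have changed places) but with a narrower cup, 32 mm wide at its mouth, in which the plug would stand 8 mm too high. Leave it alone. Origin at the centre of its underside.
- valve_body: Bystander: loose turned steel valve body, 30 mm diameter, 46 mm tall, standing; origin at the centre of its underside.
- oil_dropper: Bystander: loose brown dropper bottle, 33 mm diameter, 102 mm tall, standing; origin at the centre of its underside.
- calculator: Bystander: loose desk calculator, 140 x 88 x 21 mm, lying; origin at the centre of its underside.
- wide_stand_pin (a joint): Stop pin under the matching cup, 14 mm thick, that the plug's small end meets after the cup has sunk 4 to 14 mm; how far differs each time and is not known beforehand: the force then rises sharply. Value: how far (m) the pin is pushed in, 0 when untouched, on its own spring of 12 N per mm, at most 4 mm.
There are look-alikes about, which are no part of the job. Of the things like the taper_plug, leave any that is purple; of the rest the smaller one is meant.

How it is judged (in metres and radians):
On the way, in this order (a step that is already met when the one before it is completed fails the run):
1. the plug is fully home in the wide cup and upright, and pressed onto the stop pin with more than 5 N (pin pushed in over 0.3 mm) for 0.3 s (z of taper_plug in the frame of wide_stand_seat below 0.0015 m and horizontal distance between taper_plug and wide_stand_seat below 0.0015 m and angle between taper_plug's own z axis and vertical below 0.04 rad and value of joint wide_stand_pin above 0.0003 m), for 0.3 s.
2. the plug, still in the cup and touching it, is tipped to the left by more than 0.08 rad (z of taper_plug in the frame of wide_stand_seat below 0.007 m and horizontal distance between taper_plug and wide_stand_seat below 0.008 m and contact force between taper_plug and wide_stand above 0.5 N and angle between taper_plug's own z axis and vertical between 0.08 and 0.35 rad and y of plug_top in the frame of wide_stand_seat above 0.003 m), for 0.05 s.
3. the plug, still in the cup and touching it, is tipped to the right by more than 0.08 rad (z of taper_plug in the frame of wide_stand_seat below 0.007 m and horizontal distance between taper_plug and wide_stand_seat below 0.008 m and contact force between taper_plug and wide_stand above 0.5 N and angle between taper_plug's own z axis and vertical between 0.08 and 0.35 rad and y of plug_top in the frame of wide_stand_seat below -0.003 m), for 0.05 s.
At the end, for the whole second after the job is handed in: the plug rests in the wide cup, its origin within 1.5 mm in height and sideways of the seat and upright within 0.04 rad, at rest and released (z of taper_plug in the frame of wide_stand_seat below 0.0015 m and horizontal distance between taper_plug and wide_stand_seat below 0.0015 m and angle between taper_plug's own z axis and vertical below 0.04 rad and linear speed of taper_plug below 0.02 m/s); the robot touches nothing.
It fails at once if the plug is pressed onto the stop pin with more than 16 N (pin pushed in over 1.25 mm) (value of joint wide_stand_pin above 0.00125 m).
It fails at once if the plug is forced into the wide cup, onto its pin and sideways, with more than 35 N in all (contact force between taper_plug and wide_stand above 35 N).
It fails at once if the plug is pushed into or against the narrow stand (contact force between taper_plug and narrow_stand above 3 N).
It fails at once if the plug is tipped over (more than 0.6 rad) (angle between taper_plug's own z axis and vertical above 0.6 rad).
It fails at once if a bystander is moved by more than 15 mm (distance of any of valve_body, oil_dropper, calculator from where it was at the start of the episode above 0.015 m).
It also fails if it takes over 64 s, if anything falls off the work surface, if the arm or the gripper's body presses on something with over 40 N, if the wrist force passes 120 N, or if a joint passes its speed limit or range.

## Working session

There is one attempt and no reset: what is moved stays moved. The work goes in short steps, Python scripts to look and compute and a tool call to move; the robot and the scene stay as the last step left them, time stands still between calls to the robot, and variables do not carry over. Pictures are saved under pics/ and viewed, at most 10 in all, crops included, and the job is handed in when it is done.

Besides the shell and the picture viewer there is one more tool, called after "Call:" by a JSON object that holds its "api" and its "payload", one argument or row to a line. step_arm: Moves the arm, as the interface text tells. Its arguments: {"type":"object","properties":{"increments":{"type":"array","items":{"type":"array","items":{"type":"array","items":{"type":"number"}}}},"newtons":{"type":"number"}},"required":["increments"]}

```bash
mkdir -p pics; python3 - <<'E'
from cell import manip, optics
import cv2,numpy as np
for n in ("scene","top"):
    c=optics.camera(n); cv2.imwrite(f"pics/{n}0.png",c["frame"][...,::-1]); np.savez(f"{n}0.npz",**c)
    print(n,c["mtx"].round(1).tolist(),c["cam_to_world"].round(3).tolist())
print(manip.read_state())
E
```

```text
scene [[558.1, 0.0, 323.1], [0.0, 558.1, 235.6], [0.0, 0.0, 1.0]] [[0.733, -0.489, 0.473, -13.012], [-0.68, -0.525, 0.511, -626.162], [-0.002, -0.697, -0.717, 942.115], [0.0, 0.0, 0.0, 1.0]]
top [[500.9, 0.0, 318.6], [0.0, 500.9, 237.9], [0.0, 0.0, 1.0]] [[0.0, -0.994, 0.106, 438.916], [-1.0, 0.003, 0.029, -16.73], [-0.029, -0.106, -0.994, 1166.238], [0.0, 0.0, 0.0, 1.0]]
{'clock': 0.1, 'joints': array([ 1.07636943e+00,  3.00396231e-01,  1.52151934e+00, -1.98105863e-05,
        1.32071301e+00, -6.66250933e-02]), 'qd': array([ 0.00077772, -0.00117702, -0.00135458,  0.00058422,  0.00427932,
        0.00011812]), 'effort': array([ 1.40149579e-03, -5.32639825e+01, -3.53287625e+01,  7.09608220e-02,
        2.34620314e-02, -2.35176043e-05]), 'eef_pos': array([228.17989141, 500.39671459, 404.15341191]), 'eef_rot': array([-3.14055775e+00, -4.98208673e-05,  2.71379574e+00]), 'wrist_force': array([-0.15407184,  0.49976027,  0.07539862]), 'moment': array([-0.01143205,  0.02176604,  0.04299289]), 'finger_force': 0.0, 'finger_gap': 94.12061129753252}
```

View pics/top0.png

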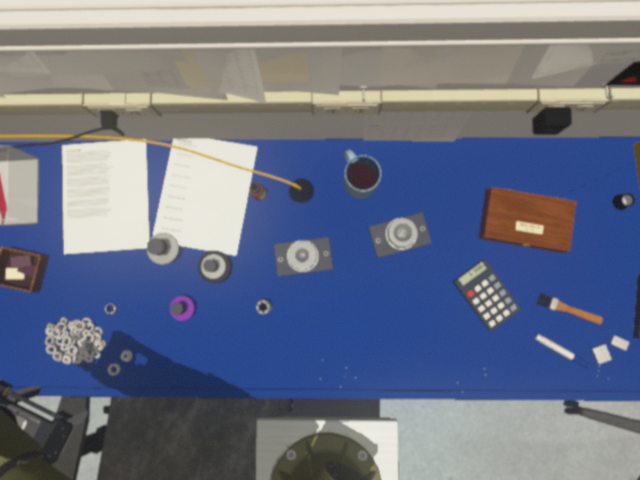

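View pics/scene0.png

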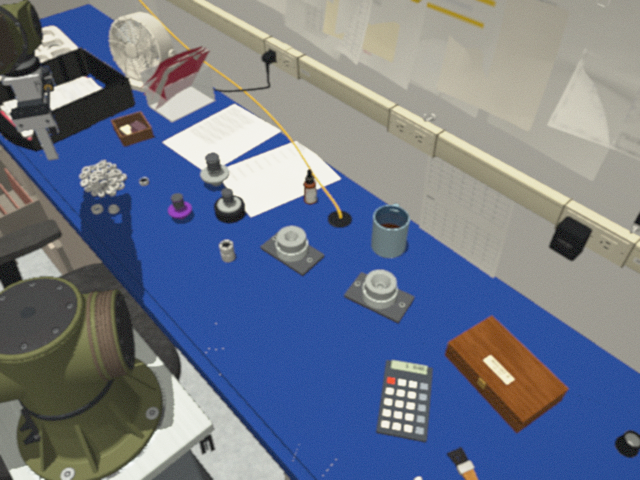

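The top view shows the plug in its black rest at about (214,266). A larger grey look-alike is at (162,248) and a purple one at (181,308). The two stands are at (303,256) and (401,234). I'll enlarge these areas.

```bash
python3 - <<'E'
import cv2,numpy as np
t=cv2.imread("pics/top0.png"); s=cv2.imread("pics/scene0.png")
R=lambda im,x,y,w,h,f:cv2.resize(im[y:y+h,x:x+w],None,fx=f,fy=f,interpolation=cv2.INTER_CUBIC)
a=np.hstack([R(t,263,216,80,80,3.3),R(t,361,194,80,80,3.3),R(t,174,226,80,80,3.3)])
b=np.hstack([R(s,252,208,80,80,3.3),R(s,340,252,80,80,3.3),R(s,190,170,80,80,3.3)])
cv2.imwrite("pics/crop.png",np.vstack([a,b])); print(a.shape)
E
```

```text
(264, 792, 3)
```

View pics/crop.png

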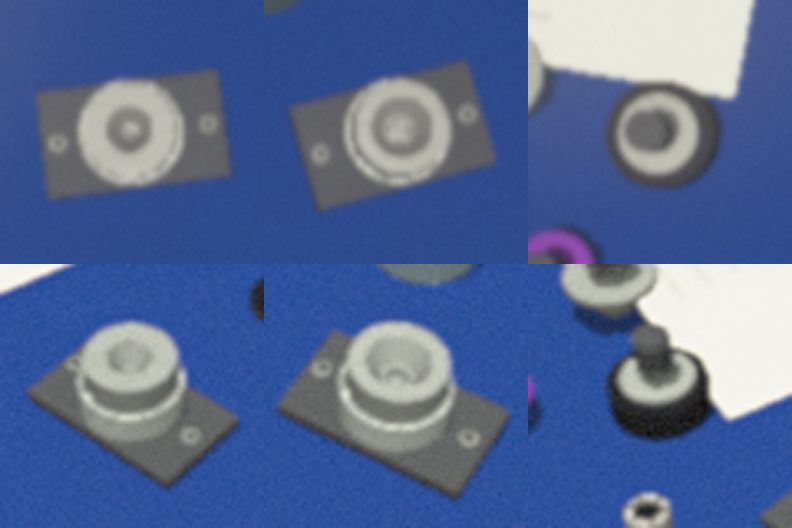

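The wide cup is the right-hand one in the top view, at (401,234), with screws at about (378,240) and (422.5,228.5). The narrow cup is at (303,256). The plug's knob is at about (209,265). Next I'll measure positions using the depth data.

```bash
cat > h.py <<'E'
import numpy as np,cv2
def pts(c):
    z=c["range_z"].astype(float); v,u=np.mgrid[:480,:640]; K=c["mtx"]
    P=np.stack([(u-K[0,2])/K[0,0]*z,(v-K[1,2])/K[1,1]*z,z,np.ones_like(z)],-1)@np.array(c["cam_to_world"]).T
    P=P[...,:3]; P[z==0]=np.nan; return P
def ray(c,u,v,h):
    K=c["mtx"]; T=np.array(c["cam_to_world"]); d=T[:3,:3]@[(u-K[0,2])/K[0,0],(v-K[1,2])/K[1,1],1]
    return T[:3,3]+d*(h-T[2,3])/d[2]
def near(P,xy,r,lo,hi):
    with np.errstate(invalid='ignore'):
        m=(np.hypot(P[...,0]-xy[0],P[...,1]-xy[1])<r)&(P[...,2]>lo)&(P[...,2]<hi)
    return P[m]
E
python3 - <<'E'
from h import *
for n in("top","scene"):
    c=dict(np.load(f"{n}0.npz")); P=pts(c); print(n,"bench z",np.nanmedian(near(P,(450,-250),60,-20,20)[:,2]) )
    if n=="top":
        W=ray(c,401,232,56)[:2]; N=ray(c,303,255,56)[:2]; G=ray(c,209.5,265.5,70)[:2]
        print("W",W,"N",N,"G",G)
        a,b=ray(c,378,240.4,12),ray(c,422.5,228.5,12); print("screws",a,b,"mid",(a+b)/2,"yaw",np.arctan2(-(a-b)[0],(a-b)[1]))
    for nm,q,r,lo,hi in(("Wrim",W,40,51,62),("Nrim",N,40,51,62),("knob",G,25,64,76),("flange",G,34,26,36)):
        Q=near(P,q,r,lo,hi)
        if len(Q)<8: print(nm,len(Q)); continue
        (x,y),rr=cv2.minEnclosingCircle(Q[:,:2].astype(np.float32)); print(nm,len(Q),"mean",Q.mean(0).round(1),"circ",round(x,1),round(y,1),round(rr,1))
c=dict(np.load("top0.npz")); P=pts(c)
# what stands tall along the transit (z>40), coarse list
with np.errstate(invalid='ignore'): m=((P[...,2]>40)&(P[...,0]<640)&(P[...,0]>250)&(abs(P[...,1])<450)).astype(np.uint8)
k,l,s,ce=cv2.connectedComponentsWithStats(m)
for i in range(1,k):
    if s[i,4]>20: print(P[l==i].mean(0).round(),P[l==i][:,2].max().round(),s[i,4])
E
```

```text
top bench z 0.17534636275718185
W [ 569.75522439 -167.15019346] N [518.94275768  50.71941721] G [495.12812191 256.0718387 ]
screws [ 555.57952252 -119.90452792   12.        ] [ 582.91945052 -222.6708752    12.        ] mid [ 569.24948652 -171.28770156   12.        ] yaw 0.260016956247229
Wrim 459 mean [ 570.3 -170.    55.8] circ 570.3 -169.5 32.2
Nrim 532 mean [520.5  53.7  55.9] circ 520.2 54.1 31.8
knob 133 mean [496.9 257.3  69.8] circ 497.2 258.2 14.5
flange 428 mean [494.5 252.9  30.2] circ 495.2 256.2 33.9
scene bench z -0.09190589873043109
Wrim 446 mean [ 568.9 -171.6   55.5] circ 569.3 -170.9 33.9
Nrim 440 mean [518.5  52.   55.6] circ 518.3 53.1 34.7
knob 91 mean [495.1 255.2  69.2] circ 497.0 256.3 15.2
flange 273 mean [490.6 250.   30.4] circ 494.6 256.0 33.6
[ 594. -405.   47.] 54.0 1659
[ 570. -170.   53.] 63.0 600
[538. 371.  79.] 90.0 309
[520.  54.  55.] 63.0 626
[496. 256.  67.] 74.0 161
[405. 142.  44.] 50.0 122
[403. 327.  61.] 68.0 164
[257. 433. 466.] 497.0 280
```

```bash
cat >> h.py <<'E'
from scipy.spatial.transform import Rotation as Ro
def plan(tgt,yaw=2.88,tip=0.0):
    """tgt = TCP mm; prints turn fraction and shift fraction (in the tool axes after the turn)"""
    from cell import manip
    s=manip.read_state(); R=Ro.from_euler("xyz",s["eef_rot"]); D=Ro.from_euler("z",yaw)*Ro.from_euler("x",np.pi+tip)
    w=(R.inv()*D).as_rotvec()/(np.pi/4); d=D.inv().apply(np.array(tgt)-s["eef_pos"])/40
    print(round(s["clock"],2),s["eef_pos"].round(1),s["eef_rot"].round(3),"F",s["wrist_force"].round(2),"M",s["moment"].round(2),"gap",round(s["finger_gap"],1),round(s["finger_force"],1))
    print("turn",w.round(3),"shift",d.round(3))
E
python3 -c "
from h import *
plan([496.5,256.5,300])"
```

```text
0.1 [228.2 500.4 404.2] [-3.141 -0.     2.714] F [-0.15  0.5   0.08] M [-0.01  0.02  0.04] gap 94.1 0.0
turn [-0.001 -0.    -0.212] shift [-8.057 -4.155  2.604]
```

Call:
{"api": "step_arm", "payload": {
  "increments": [
    [[0,0,-0.106,0,0,0.3,-1],[0,0,-0.106,0,0,0.3,-1],[0,0,0,-0.9,-0.46,0.2,-1],[0,0,0,-0.9,-0.46,0.2,-1],[0,0,0,-0.9,-0.46,0.2,-1]]
  ]
}}

```text
clock: 0.6
eef_pos: [318.9, 418.2, 356.0]
eef_rot: [-3.141, -0.0, 2.881]
wrist_force: [-0.2, 0.5, 0.4]
finger_gap: 94.1
finger_force: 0.0
```

Call:
{"api": "step_arm", "payload": {
  "increments": [
    [[0,0,0,-0.9,-0.46,0.25,-1],[0,0,0,-0.9,-0.46,0.25,-1],[0,0,0,-0.9,-0.46,0.25,-1],[0,0,0,-0.9,-0.46,0.25,-1],[0,0,0,-0.9,-0.46,0.25,-1]]
  ]
}}

```text
clock: 1.1
eef_pos: [469.4, 282.5, 306.1]
eef_rot: [-3.141, -0.0, 2.88]
wrist_force: [0.7, 1.5, 0.3]
finger_gap: 93.9
finger_force: 0.0
```

```bash
python3 -c "
from h import *
plan([496.5,256.5,234])"
```

```text
1.1 [469.4 282.5 306.1] [-3.141 -0.     2.88 ] F [0.69 1.46 0.32] M [-0.01  0.   -0.01] gap 93.9 0.0
turn [-0. -0.  0.] shift [-0.822 -0.452  1.802]
```

Call:
{"api": "step_arm", "payload": {
  "increments": [
    [[0,0,0,-0.82,-0.45,0,-1],[0,0,0,0,0,0.6,-1],[0,0,0,0,0,0.6,-1],[0,0,0,0,0,0.55,-1],[0,0,0,0,0,0,-1]]
  ]
}}

```text
clock: 1.6
eef_pos: [494.8, 257.6, 233.8]
eef_rot: [-3.138, -0.004, 2.88]
wrist_force: [0.3, -0.3, 0.4]
finger_gap: 93.8
finger_force: 0.0
```

```bash
python3 - <<'E'
from h import *
from cell import optics
plan([496.5,256.5,234])
c=optics.camera("scene"); cv2.imwrite("pics/s1.png",cv2.resize(c["frame"][130:280,150:330,::-1],None,fx=4,fy=4,interpolation=cv2.INTER_CUBIC))
E
```

```text
1.6 [494.8 257.6 233.8] [-3.138 -0.004  2.88 ] F [ 0.33 -0.29  0.36] M [ 0.02 -0.01  0.04] gap 93.8 0.0
turn [-0.004 -0.005  0.   ] shift [-0.047 -0.015 -0.004]
```

View pics/s1.png

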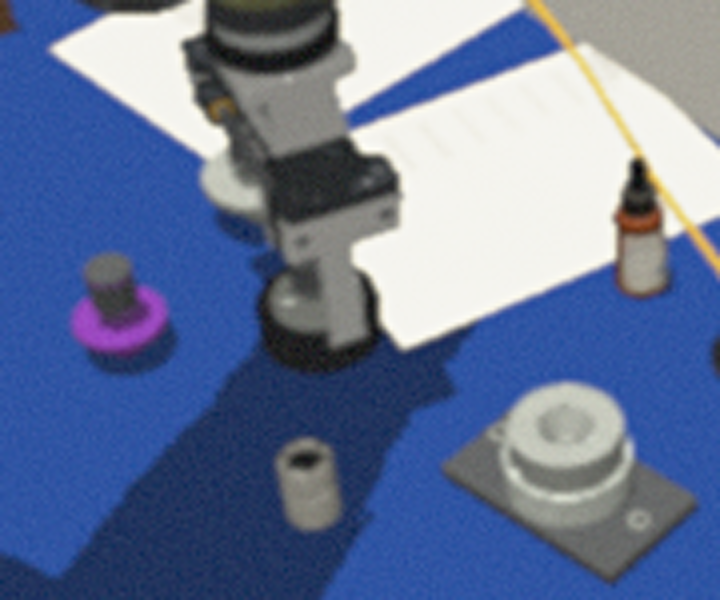

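The fingers straddle the plug in its rest, at about (320,300) in the crop. I'll close on it now.

Call:
{"api": "step_arm", "payload": {
  "increments": [
    [[0,0,0,-0.04,0,0,1],[0,0,0,0,0,0,1],[0,0,0,0,0,0,1],[0,0,0,0,0,0,1],[0,0,0,0,0,0,1]]
  ],
  "newtons": 25
}}

```text
clock: 2.15
eef_pos: [497.0, 257.6, 237.0]
eef_rot: [3.141, 0.0, 2.88]
wrist_force: [-0.0, 0.0, 0.0]
finger_gap: 57.5
finger_force: 0.0
```

Call:
{"api": "step_arm", "payload": {
  "increments": [
    [[0,0,0,0,0,0,1],[0,0,0,0,0,0,1],[0,0,0,0,0,0,1]]
  ]
}}

```text
clock: 2.45
eef_pos: [496.9, 257.6, 236.6]
eef_rot: [-3.142, -0.0, 2.88]
wrist_force: [0.2, -0.1, -0.2]
finger_gap: 32.8
finger_force: 0.0
```

Call:
{"api": "step_arm", "payload": {
  "increments": [
    [[0,0,0,0,0,0.07,1],[0,0,0,0,0,0,1],[0,0,0,0,0,0,1],[0,0,0,0,0,0,1]]
  ]
}}

```text
clock: 2.85
eef_pos: [497.1, 257.6, 234.9]
eef_rot: [3.141, 0.001, 2.88]
wrist_force: [-3.3, -2.1, 12.4]
finger_gap: 27.5
finger_force: 25.0
```

Call:
{"api": "step_arm", "payload": {
  "increments": [
    [[0,0,0,0,0,-0.1,1],[0,0,0,0,0,-0.5,1],[0,0,0,0,0,-0.8,1],[0,0,0,0,0,-0.8,1],[0,0,0,0,0,-0.6,1]]
  ],
  "newtons": 30
}}

```text
clock: 3.35
eef_pos: [496.9, 257.5, 347.5]
eef_rot: [3.141, 0.001, 2.88]
wrist_force: [0.0, 0.7, -2.0]
finger_gap: 27.4
finger_force: 30.0
```

```bash
python3 -c "
from h import *
plan([570,-170,345])"
```

```text
3.35 [496.9 257.5 347.5] [3.141e+00 1.000e-03 2.880e+00] F [ 0.03  0.67 -2.05] M [ 0.03 -0.03 -0.02] gap 27.4 30.0
turn [0.001 0.001 0.   ] shift [-4.53  -9.852  0.062]
```

Call:
{"api": "step_arm", "payload": {
  "increments": [
    [[0,0,0,-0.2,-0.4,0,1],[0,0,0,-0.38,-0.84,0,1],[0,0,0,-0.38,-0.84,0,1],[0,0,0,-0.38,-0.84,0,1],[0,0,0,-0.38,-0.84,0,1]]
  ]
}}

```text
clock: 3.85
eef_pos: [524.5, 93.1, 345.5]
eef_rot: [-3.141, -0.001, 2.881]
wrist_force: [1.0, -0.3, -2.7]
finger_gap: 27.3
finger_force: 30.0
```

Call:
{"api": "step_arm", "payload": {
  "increments": [
    [[0,0,0,-0.38,-0.84,0,1],[0,0,0,-0.38,-0.84,0,1],[0,0,0,-0.38,-0.84,0,1],[0,0,0,-0.38,-0.84,0,1],[0,0,0,-0.38,-0.84,0,1]]
  ]
}}

```text
clock: 4.35
eef_pos: [554.5, -89.0, 345.5]
eef_rot: [3.142, -0.001, 2.88]
wrist_force: [0.2, -0.1, -2.2]
finger_gap: 27.4
finger_force: 30.0
```

Call:
{"api": "step_arm", "payload": {
  "increments": [
    [[0,0,0,-0.38,-0.84,0.3,1],[0,0,0,-0.38,-0.84,0.3,1],[0,0,0,-0.15,-0.2,0.0,1],[0,0,0,0,0,0,1],[0,0,0,0,0,0,1]]
  ]
}}

```text
clock: 4.85
eef_pos: [570.3, -168.6, 322.0]
eef_rot: [3.141, -0.0, 2.881]
wrist_force: [0.5, 0.4, -2.1]
finger_gap: 27.6
finger_force: 30.0
```

```bash
python3 - <<'E'
from h import *
from cell import optics
plan([570,-170,318])
for n in("top","scene"):
    c=optics.camera(n); np.savez(f"{n}1.npz",**c); P=pts(c)
    from cell import manip
    p=manip.read_state()["eef_pos"]; o=p[2]-229
    for lo,hi,nm in((o+18,o+30,"flange"),):
        Q=near(P,p[:2],34,lo,hi); print(n,nm,len(Q),Q.mean(0).round(1) if len(Q) else "", np.percentile(Q,[2,98],axis=0).round(1).tolist() if len(Q) else "")
c=np.load("scene1.npz"); cv2.imwrite("pics/s2.png",cv2.resize(c["frame"][190:340,320:470,::-1],None,fx=4,fy=4,interpolation=cv2.INTER_CUBIC))
E
```

```text
4.85 [ 570.3 -168.6  322. ] [ 3.141 -0.     2.881] F [ 0.48  0.39 -2.07] M [-0.06 -0.04 -0.02] gap 27.6 30.0
turn [ 0.    -0.     0.001] shift [-0.001 -0.035  0.1  ]
top flange 0  
scene flange 270 [ 557.5 -172.4  117.8] [[541.7, -195.5, 113.4], [581.3, -143.6, 120.6]]
```

View pics/s2.png

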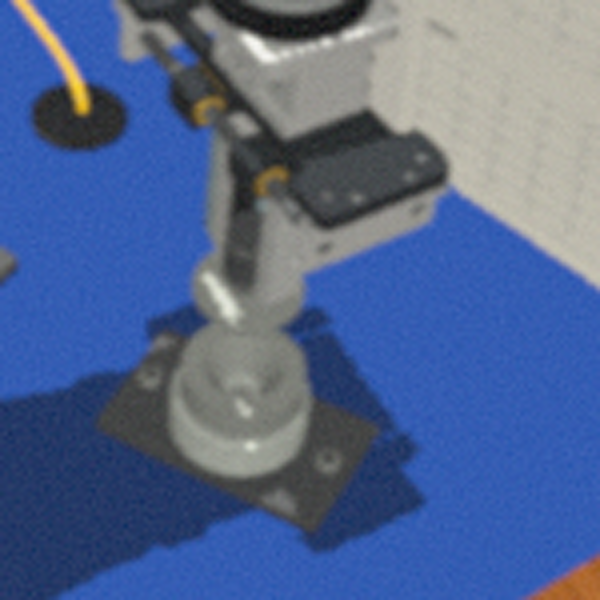

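The plug hangs upright just above the wide cup, at about (245,290) in the crop with the cup at (240,380). The flange fit gives (569.7,-169.5), against about (570,-170) for the cup, so I'll descend.

Call:
{"api": "step_arm", "payload": {
  "increments": [
    [[0,0,0,0,-0.035,0.5,1],[0,0,0,0,0,0.4,1],[0,0,0,0,0,0.2,1],[0,0,0,0,0,0,1],[0,0,0,0,0,0,1]]
  ]
}}

```text
clock: 5.45
eef_pos: [570.2, -170.5, 278.7]
eef_rot: [-3.142, 0.001, 2.881]
wrist_force: [-0.2, 0.0, -1.6]
finger_gap: 27.6
finger_force: 30.0
```

Call:
{"api": "step_arm", "payload": {
  "increments": [
    [[0,0,0,0,0,0.04,1],[0,0,0,0,0,0.04,1],[0,0,0,0,0,0.04,1],[0,0,0,0,0,0,1],[0,0,0,0,0,0,1]]
  ]
}}

```text
clock: 5.95
eef_pos: [570.0, -170.9, 273.1]
eef_rot: [-3.142, 0.0, 2.88]
wrist_force: [-0.6, 0.8, -1.2]
finger_gap: 27.4
finger_force: 30.0
```

Call:
{"api": "step_arm", "payload": {
  "increments": [
    [[0,0,0,0,0,0.04,1],[0,0,0,0,0,0.025,1],[0,0,0,0,0,0.025,1],[0,0,0,0,0,0,1],[0,0,0,0,0,0,1]]
  ]
}}

```text
clock: 6.45
eef_pos: [570.2, -170.7, 269.8]
eef_rot: [3.141, 0.001, 2.88]
wrist_force: [4.1, 4.2, 1.7]
finger_gap: 27.3
finger_force: 30.0
```

Call:
{"api": "step_arm", "payload": {
  "increments": [
    [[0,0,0,-0.014,0.024,0,1],[0,0,0,0,0,0,1],[0,0,0,0,0,0,1]]
  ]
}}

```text
clock: 6.75
eef_pos: [570.8, -170.2, 269.5]
eef_rot: [-3.141, 0.0, 2.88]
wrist_force: [3.4, 0.1, -0.4]
finger_gap: 27.4
finger_force: 30.0
```

Call:
{"api": "step_arm", "payload": {
  "increments": [
    [[0,0,0,0,0,0,-0.3],[0,0,0,0,0,0,-0.3],[0,0,0,0,0,0,-0.3],[0,0,0,0,0,0,-0.3],[0,0,0,0,0,0,-0.3]]
  ]
}}

```text
clock: 7.25
eef_pos: [570.7, -170.1, 269.4]
eef_rot: [-3.142, -0.0, 2.88]
wrist_force: [0.2, 0.4, -1.3]
finger_gap: 60.1
finger_force: 0.0
```

```bash
python3 - <<'E'
from h import *
from cell import optics
plan([570,-170,269])
c=optics.camera("scene"); P=pts(c)
for lo,hi in((59,68),(62,68),(50,58.5)):
    Q=near(P,(570,-170),36,lo,hi); print(len(Q),Q.mean(0).round(1), np.percentile(Q,[1,99],axis=0).round(1).tolist())
E
```

```text
7.25 [ 570.7 -170.1  269.4] [-3.142 -0.     2.88 ] F [ 0.16  0.42 -1.29] M [ 0.   -0.02  0.05] gap 60.1 0.0
turn [-0. -0.  0.] shift [ 0.018 -0.003  0.01 ]
233 [ 556.4 -170.9   64.5] [[541.1, -195.0, 59.3], [576.0, -143.8, 67.7]]
215 [ 556.9 -170.1   64.9] [[541.2, -194.2, 62.1], [576.0, -143.7, 67.7]]
140 [ 550.3 -180.5   55. ] [[537.7, -203.6, 50.2], [575.5, -142.3, 58.1]]
```

Call:
{"api": "step_arm", "payload": {
  "increments": [
    [[0,0,0,-0.012,0.002,0.02,-0.3],[0,0,0,0,0,0,1],[0,0,0,0,0,0,1],[0,0,0,0,0,0,1],[0,0,0,0,0,0,1]]
  ],
  "newtons": 40
}}

```text
clock: 7.8
eef_pos: [571.2, -170.1, 268.7]
eef_rot: [-3.142, -0.0, 2.88]
wrist_force: [0.0, 0.3, 1.8]
finger_gap: 32.1
finger_force: 0.0
```

Call:
{"api": "step_arm", "payload": {
  "increments": [
    [[0,0,0,0,0,0,1],[0,0,0,0,0,0,1],[0,0,0,0,0,0,1],[0,0,0,0,0,0,1]]
  ]
}}

```text
clock: 8.2
eef_pos: [571.2, -170.2, 268.7]
eef_rot: [-3.142, 0.0, 2.88]
wrist_force: [-1.1, -1.0, -0.3]
finger_gap: 27.4
finger_force: 40.0
```

Call:
{"api": "step_arm", "payload": {
  "increments": [
    [[0,0,0,0,0,0.025,1],[0,0,0,0,0,0.025,1],[0,0,0,0,0,0.025,1],[0,0,0,0,0,0,1],[0,0,0,0,0,0,1]]
  ]
}}

```text
clock: 8.7
eef_pos: [571.2, -170.2, 265.7]
eef_rot: [-3.142, 0.0, 2.88]
wrist_force: [-1.6, -1.8, 1.2]
finger_gap: 27.2
finger_force: 40.0
```

Call:
{"api": "step_arm", "payload": {
  "increments": [
    [[0,0,0,0,0,0.02,1],[0,0,0,0,0,0,1],[0,0,0,0,0,0,1]]
  ]
}}

```text
clock: 9.0
eef_pos: [571.2, -170.2, 264.9]
eef_rot: [-3.142, 0.0, 2.88]
wrist_force: [-0.7, -0.4, 1.8]
finger_gap: 27.2
finger_force: 40.0
```

Call:
{"api": "step_arm", "payload": {
  "increments": [
    [[0,0,0,0,0,0.02,1],[0,0,0,0,0,0,1],[0,0,0,0,0,0,1]]
  ]
}}

```text
clock: 9.3
eef_pos: [571.3, -170.1, 264.1]
eef_rot: [-3.142, 0.0, 2.88]
wrist_force: [-0.5, -1.6, 2.1]
finger_gap: 27.0
finger_force: 40.0
```

Call:
{"api": "step_arm", "payload": {
  "increments": [
    [[0,0,0,0,0,0.02,1],[0,0,0,0,0,0,1],[0,0,0,0,0,0,1]]
  ]
}}

```text
clock: 9.6
eef_pos: [571.3, -170.1, 263.2]
eef_rot: [-3.142, 0.0, 2.88]
wrist_force: [-0.9, -2.0, 2.6]
finger_gap: 27.2
finger_force: 40.0
```

Call:
{"api": "step_arm", "payload": {
  "increments": [
    [[0,0,0,0,0,0.02,1],[0,0,0,0,0,0,1],[0,0,0,0,0,0,1]]
  ]
}}

```text
clock: 9.9
eef_pos: [571.2, -170.1, 262.4]
eef_rot: [-3.142, -0.0, 2.88]
wrist_force: [-1.2, -2.6, 2.9]
finger_gap: 27.4
finger_force: 40.0
```

Call:
{"api": "step_arm", "payload": {
  "increments": [
    [[0,0,0,0,0,0.02,1],[0,0,0,0,0,0,1],[0,0,0,0,0,0,1]]
  ]
}}

```text
clock: 10.2
eef_pos: [571.3, -170.1, 261.7]
eef_rot: [-3.142, 0.0, 2.88]
wrist_force: [-1.2, -1.6, 3.6]
finger_gap: 27.6
finger_force: 40.0
```

Call:
{"api": "step_arm", "payload": {
  "increments": [
    [[0,0,0,0,0,0.02,1],[0,0,0,0,0,0,1],[0,0,0,0,0,0,1]]
  ]
}}

```text
clock: 10.5
eef_pos: [571.3, -170.1, 261.3]
eef_rot: [-3.142, 0.0, 2.88]
wrist_force: [-2.4, -0.7, 8.2]
finger_gap: 27.5
finger_force: 40.0
```

On the pin. I'll add small steps from here.

Call:
{"api": "step_arm", "payload": {
  "increments": [
    [[0,0,0,0,0,0.008,1],[0,0,0,0,0,0,1],[0,0,0,0,0,0,1]]
  ]
}}

```text
clock: 10.8
eef_pos: [571.3, -170.1, 261.2]
eef_rot: [-3.142, 0.001, 2.88]
wrist_force: [-3.3, -0.6, 9.5]
finger_gap: 27.5
finger_force: 40.0
```

Call:
{"api": "step_arm", "payload": {
  "increments": [
    [[0,0,0,0,0,0.012,1],[0,0,0,0,0,0,1],[0,0,0,0,0,0,1]]
  ]
}}

```text
clock: 11.1
eef_pos: [571.3, -170.1, 261.0]
eef_rot: [-3.141, 0.001, 2.88]
wrist_force: [-3.6, -1.0, 11.9]
finger_gap: 27.2
finger_force: 40.0
```

Call:
{"api": "step_arm", "payload": {
  "increments": [
    [[0,0,0,0,0,0.01,1],[0,0,0,0,0,0,1],[0,0,0,0,0,0,1],[0,0,0,0,0,0,1],[0,0,0,0,0,0,1]]
  ]
}}

```text
clock: 11.6
eef_pos: [571.3, -170.2, 260.8]
eef_rot: [-3.141, 0.001, 2.88]
wrist_force: [-4.3, -0.3, 13.7]
finger_gap: 26.8
finger_force: 40.0
```

Call:
{"api": "step_arm", "payload": {
  "increments": [
    [[0,0,0,0.012,0,0,1],[0,0,0,0,0,0,1],[0,0,0,0,0,0,1],[0,0,0,0,0,0,1],[0,0,0,0,0,0,1]]
  ]
}}

```text
clock: 12.1
eef_pos: [571.0, -170.0, 260.9]
eef_rot: [-3.141, 0.002, 2.88]
wrist_force: [-2.0, -0.6, 13.1]
finger_gap: 27.6
finger_force: 40.0
```

```bash
python3 - <<'E'
from h import *
from cell import optics
plan([571,-170,269])
c=optics.camera("scene"); P=pts(c)
for lo,hi in((54,61),(43,51.5)):
    Q=near(P,(571,-170),33,lo,hi); print(len(Q),np.median(Q,0).round(1), np.percentile(Q,[1,99],axis=0).round(1).tolist())
E
```

```text
12.1 [ 571.  -170.   260.9] [-3.141e+00  2.000e-03  2.880e+00] F [-2.01 -0.58 13.08] M [-0.21  0.58 -0.01] gap 27.6 40.0
turn [-0.     0.002  0.   ] shift [ 0.001  0.001 -0.203]
219 [ 558.  -175.6   57.2] [[542.5, -197.7, 54.1], [583.9, -144.9, 60.3]]
147 [ 551.2 -187.8   47.7] [[538.7, -202.3, 43.4], [593.2, -142.2, 51.3]]
```

The plug is home and on the pin: flange top about 57.5, rim about 48, pin force about 10–11 N. I'll ease off now and generate the tip rows.

Call:
{"api": "step_arm", "payload": {
  "increments": [
    [[0,0,0,0,0,-0.03,1],[0,0,0,0,0,-0.03,1],[0,0,0,0,0,-0.035,1],[0,0,0,0,0,-0.03,1],[0,0,0,0,0,0,1]]
  ],
  "newtons": 60
}}

```text
clock: 12.65
eef_pos: [570.9, -170.0, 264.8]
eef_rot: [-3.142, 0.001, 2.88]
wrist_force: [3.2, -3.0, 2.9]
finger_gap: 27.0
finger_force: 60.0
```

```bash
cat >> h.py <<'E'
SY=np.array([-np.sin(.26),np.cos(.26),0])
def pose(base,tip):
    """TCP pose with grasp point moved as the tilted plug rides in the cup (30 mm/rad sideways, little lift)"""
    D=Ro.from_euler("z",2.88)*Ro.from_euler("x",np.pi+tip)
    g=np.array(base)-[0,0,180]+SY*30*tip+[0,0,5*abs(tip)]
    return D,g-180*D.apply([0,0,1])
def seq(base,tips):
    D0,p0=pose(base,tips[0])
    for t in tips[1:]:
        D,p=pose(base,t); print(round(t,3),((D0.inv()*D).as_rotvec()/(np.pi/4)).round(4),(D.inv().apply(p-p0)/40).round(4)); D0,p0=D,p
E
python3 - <<'E'
from h import *
plan([571,-170,265]); seq([571,-170,265],np.arange(0,.181,.03))
E
```

```text
12.65 [ 570.9 -170.   264.8] [-3.142e+00  1.000e-03  2.880e+00] F [ 3.2  -2.99  2.89] M [-0.55 -0.49 -0.01] gap 27.0 60.0
turn [-0.     0.001  0.   ] shift [-0.003  0.001 -0.005]
0.03 [0.0382 0.     0.    ] [ 0.0112  0.1544 -0.0064]
0.06 [ 0.0382 -0.      0.    ] [ 0.0112  0.1542 -0.0069]
0.09 [ 0.0382  0.     -0.    ] [ 0.0112  0.1541 -0.0075]
0.12 [0.0382 0.     0.    ] [ 0.0112  0.1539 -0.0081]
0.15 [0.0382 0.     0.    ] [ 0.0112  0.1537 -0.0086]
0.18 [ 0.0382  0.     -0.    ] [ 0.0112  0.1535 -0.0092]
```

The tool yaw has a sign error: the stand's long side corresponds to tool yaw -2.88, which is 0.523 rad further round. I'll raise the plug home, release it, turn the tool and regrip.

Call:
{"api": "step_arm", "payload": {
  "increments": [
    [[0,0,0,0,0,-0.05,1],[0,0,0,0,0,-0.045,1],[0,0,0,0,0,0,1],[0,0,0,0,0,0,-0.2],[0,0,0,0,0,0,-0.2]]
  ]
}}

```text
clock: 13.15
eef_pos: [570.5, -169.8, 267.9]
eef_rot: [3.141, -0.002, 2.88]
wrist_force: [0.1, -0.5, 0.4]
finger_gap: 39.3
finger_force: 0.0
```

Call:
{"api": "step_arm", "payload": {
  "increments": [
    [[0,0,0,0,0,0,-0.2],[0,0,-0.1665,0,0,0,-0.2],[0,0,-0.1665,0,0,0,-0.2],[0,0,-0.1665,0,0,0,-0.2],[0,0,-0.1665,0,0,0,-0.2]]
  ]
}}

```text
clock: 13.65
eef_pos: [570.7, -169.9, 268.2]
eef_rot: [3.141, -0.001, -2.874]
wrist_force: [-1.2, -1.3, -0.5]
finger_gap: 56.3
finger_force: 0.0
```

```bash
sed -i 's/"z",2.88/"z",-2.88/; s/yaw=2.88/yaw=-2.88/' h.py; python3 - <<'E'
from h import *
from cell import optics
c=optics.camera("scene"); P=pts(c)
Q=near(P,(570,-170),34,59,68); print(len(Q),np.median(Q,0).round(1), np.percentile(Q,[1,99],axis=0).round(1).tolist())
plan([570.8,-170,268.7]); seq([570.8,-170,265],np.arange(0,.181,.03))
E
```

```text
312 [ 560.2 -178.2   65. ] [[542.0, -197.5, 59.5], [596.0, -145.2, 67.8]]
13.7 [ 570.7 -169.9  268.2] [ 3.141e+00 -1.000e-03 -2.866e+00] F [0.55 0.01 0.37] M [ 0.03 -0.09  0.03] gap 56.6 0.0
turn [ 0.001 -0.001  0.017] shift [-0.002 -0.004 -0.013]
0.03 [ 0.0382 -0.     -0.    ] [-0.      0.1574 -0.0064]
0.06 [ 0.0382  0.     -0.    ] [-0.      0.1572 -0.0071]
0.09 [ 0.0382 -0.      0.    ] [-0.      0.1571 -0.0078]
0.12 [0.0382 0.     0.    ] [-0.      0.1569 -0.0084]
0.15 [ 0.0382 -0.     -0.    ] [-0.      0.1567 -0.0091]
0.18 [ 0.0382 -0.      0.    ] [-0.      0.1564 -0.0097]
```

Call:
{"api": "step_arm", "payload": {
  "increments": [
    [[0,0,0,0,0,0,1],[0,0,0,0,0,0,1],[0,0,0,0,0,0,1],[0,0,0,0,0,0,1],[0,0,0,0,0,0,1]]
  ],
  "newtons": 60
}}

```text
clock: 14.2
eef_pos: [570.8, -169.8, 268.5]
eef_rot: [3.141, -0.0, -2.881]
wrist_force: [-2.0, 2.7, 1.8]
finger_gap: 26.9
finger_force: 60.0
```

Call:
{"api": "step_arm", "payload": {
  "increments": [
    [[0,0,0,0,0,0,1],[0,0,0,0,0,0.03,1],[0,0,0,0,0,0.03,1],[0,0,0,0,0,0.02,1],[0,0,0,0,0,0,1]]
  ]
}}

```text
clock: 14.7
eef_pos: [570.8, -169.8, 265.0]
eef_rot: [3.141, -0.0, -2.88]
wrist_force: [-1.3, 4.6, 2.7]
finger_gap: 27.1
finger_force: 60.0
```

Call:
{"api": "step_arm", "payload": {
  "increments": [
    [[0.0318,0,0,0,0.131,-0.006,1],[0.0318,0,0,0,0.131,-0.006,1],[0.0318,0,0,0,0.131,-0.007,1],[0,0,0,0,0,0,1],[0,0,0,0,0,0,1]]
  ]
}}

```text
clock: 15.2
eef_pos: [566.7, -154.7, 265.6]
eef_rot: [-3.067, -0.0, -2.88]
wrist_force: [-1.1, 6.3, 1.7]
finger_gap: 26.8
finger_force: 60.0
```

Call:
{"api": "step_arm", "payload": {
  "increments": [
    [[0.0318,0,0,0,0.132,-0.008,1],[0.0318,0,0,0,0.132,-0.008,1],[0.0318,0,0,0,0.132,-0.009,1],[0,0,0,0,0,0,1],[0,0,0,0,0,0,1]]
  ]
}}

```text
clock: 15.7
eef_pos: [562.7, -139.6, 265.1]
eef_rot: [-2.993, 0.0, -2.88]
wrist_force: [-1.8, 4.7, 1.4]
finger_gap: 27.0
finger_force: 60.0
```

```bash
python3 - <<'E'
from h import *
from cell import optics
c=optics.camera("scene"); P=pts(c)
plan([570.8,-170,265],tip=.15); seq([570.8,-170,265],np.arange(.15,-.151,-.03))
# flange normal (plane fit on flange top, stand axes)
Q=near(P,(571,-170),32,50,72); k=c["frame"]; 
A=np.c_[Q[:,:2]-[571,-170],np.ones(len(Q))]; w=np.ones(len(Q),bool)
for _ in range(8):
    s=np.linalg.lstsq(A[w],Q[w,2],rcond=None)[0]; r=Q[:,2]-A@s; w=(abs(r)<1.5)
print(w.sum(),len(Q),"tilt along stand y",-(s[:2]@SY[:2]).round(3),"along x",-(s[:2]@[SY[1],-SY[0]]).round(3))
cv2.imwrite("pics/s3.png",cv2.resize(c["frame"][190:340,320:470,::-1],None,fx=4,fy=4,interpolation=cv2.INTER_CUBIC))
E
```

```text
15.75 [ 562.7 -139.7  265. ] [-2.993  0.    -2.88 ] F [-1.18  5.39  1.65] M [1.24 0.32 0.05] gap 27.2 60.0
turn [ 0.001  0.    -0.   ] shift [-0.001 -0.776  0.118]
0.12 [-0.0382  0.      0.    ] [ 0.     -0.1569  0.0044]
0.09 [-0.0382  0.      0.    ] [ 0.     -0.1571  0.0037]
0.06 [-0.0382  0.     -0.    ] [ 0.     -0.1572  0.0031]
0.03 [-0.0382 -0.      0.    ] [ 0.     -0.1574  0.0024]
0.0 [-0.0382  0.      0.    ] [ 0.     -0.1575  0.0017]
-0.03 [-0.0382  0.      0.    ] [ 0.     -0.1574 -0.0064]
-0.06 [-0.0382 -0.     -0.    ] [ 0.     -0.1572 -0.0071]
-0.09 [-0.0382  0.      0.    ] [ 0.     -0.1571 -0.0078]
-0.12 [-0.0382 -0.     -0.    ] [ 0.     -0.1569 -0.0084]
-0.15 [-0.0382  0.     -0.    ] [ 0.     -0.1567 -0.0091]
112 405 tilt along stand y 0.077 along x -0.064
```

View pics/s3.png

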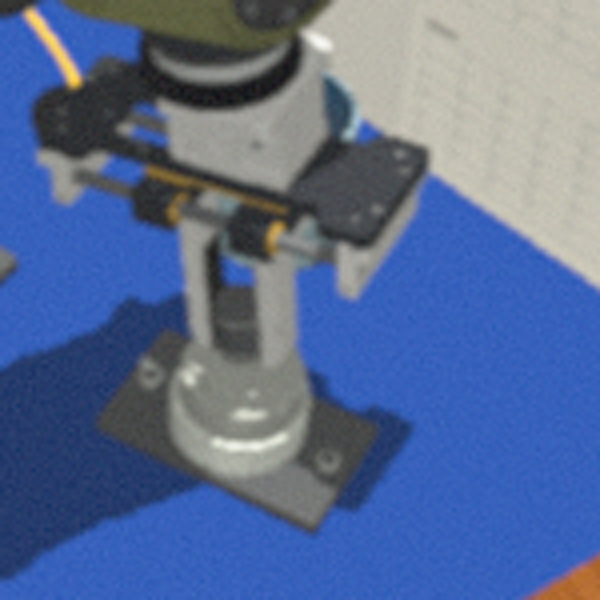

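The gripper leans left with the plug still in the cup, at about (240,360) in the crop. I'll add a small margin and check the flange plane properly.

Call:
{"api": "step_arm", "payload": {
  "increments": [
    [[0.022,0,0,0,0.09,-0.006,1],[0,0,0,0,0,0,1],[0,0,0,0,0,0,1]]
  ]
}}

```text
clock: 16.05
eef_pos: [561.7, -136.2, 264.7]
eef_rot: [-2.975, 0.0, -2.88]
wrist_force: [-1.3, 5.8, 1.3]
finger_gap: 27.0
finger_force: 60.0
```

```bash
cat >> h.py <<'E'
def flange():
    from cell import manip,optics
    s=manip.read_state(); P=pts(optics.camera("scene")).reshape(-1,3); P=P[~np.isnan(P[:,0])]
    R=Ro.from_euler("xyz",s["eef_rot"]); L=R.inv().apply(P-s["eef_pos"]); L=L-[0,0,180+48.2-25]  # flange-top plane in tool frame: z~0
    r=np.hypot(L[:,0],L[:,1]); Q=L[(r<26.5)&(r>15)&(abs(L[:,2])<5)]; w=np.ones(len(Q),bool)
    for _ in range(6):
        a=np.linalg.lstsq(np.c_[Q[w,:2],np.ones(w.sum())],Q[w,2],rcond=None)[0]; w=abs(Q[:,2]-Q[:,:2]@a[:2]-a[2])<1.5
    n=R.apply([a[0],a[1],-1]); n/=np.linalg.norm(n); n*=np.sign(n[2])
    print("flange pts",w.sum(),len(Q),"rel fit",a.round(3),"tilt y",(n@SY).round(3),"tilt x",(n@[SY[1],-SY[0],0]).round(3))
E
python3 - <<'E'
from h import *
plan([570.8,-170,265],tip=.17); flange()
E
```

```text
16.05 [ 561.7 -136.2  264.7] [-2.975  0.    -2.88 ] F [-1.3   5.78  1.29] M [1.18 0.34 0.02] gap 27.0 60.0
turn [ 0.005  0.    -0.   ] shift [-0.    -0.864  0.141]
flange pts 97 141 rel fit [ 0.019 -0.005  0.203] tilt y 0.16 tilt x -0.019
```

The flange tilt is 0.16 rad to the left, so the plug follows the tool. Now I'll go back to upright and check.

Call:
{"api": "step_arm", "payload": {
  "increments": [
    [[-0.0425,0,0,0,-0.174,0.005,1],[-0.0425,0,0,0,-0.175,0.004,1],[-0.0425,0,0,0,-0.175,0.003,1],[-0.0425,0,0,0,-0.175,0.003,1],[-0.0425,0,0,0,-0.175,0.002,1]]
  ]
}}

```text
clock: 16.6
eef_pos: [570.8, -170.3, 267.6]
eef_rot: [3.14, 0.0, -2.88]
wrist_force: [-0.8, 3.5, 2.0]
finger_gap: 26.9
finger_force: 60.0
```

```bash
python3 - <<'E'
from h import *
plan([570.8,-170,265])
E
```

```text
16.6 [ 570.8 -170.3  267.6] [ 3.14  0.   -2.88] F [-0.85  3.5   2.02] M [ 0.67  0.27 -0.01] gap 26.9 60.0
turn [ 0.002  0.    -0.   ] shift [-0.003  0.008  0.065]
```

Call:
{"api": "step_arm", "payload": {
  "increments": [
    [[-0.0415,0,0,0,-0.171,0.03,1],[-0.0415,0,0,0,-0.171,0,1],[-0.0415,0,0,0,-0.171,0,1],[0,0,0,0,0,0,1],[0,0,0,0,0,0,1]]
  ]
}}

```text
clock: 17.1
eef_pos: [576.0, -189.6, 265.5]
eef_rot: [3.044, -0.0, -2.88]
wrist_force: [-1.6, 3.8, 2.7]
finger_gap: 27.1
finger_force: 60.0
```

Call:
{"api": "step_arm", "payload": {
  "increments": [
    [[-0.0415,0,0,0,-0.171,0,1],[-0.0415,0,0,0,-0.171,0,1],[0,0,0,0,0,0,1],[0,0,0,0,0,0,1]]
  ]
}}

```text
clock: 17.5
eef_pos: [579.5, -202.8, 263.9]
eef_rot: [2.979, -0.0, -2.88]
wrist_force: [-0.7, 3.3, 2.2]
finger_gap: 27.1
finger_force: 60.0
```

```bash
python3 - <<'E'
from h import *
plan(pose([570.8,-170,267],-.163)[1],tip=-.163); flange()
E
```

```text
17.5 [ 579.5 -202.8  263.9] [ 2.979 -0.    -2.88 ] F [-0.74  3.28  2.2 ] M [ 0.62  0.18 -0.01] gap 27.1 60.0
turn [ 0. -0. -0.] shift [-0.001  0.002 -0.038]
flange pts 82 140 rel fit [0.003 0.004 0.047] tilt y -0.158 tilt x -0.003
```

The flange tilt is 0.158 rad to the right with contact maintained. I'll return to upright.

Call:
{"api": "step_arm", "payload": {
  "increments": [
    [[0.0415,0,0,0,0.171,0,1],[0.0415,0,0,0,0.171,0,1],[0.0415,0,0,0,0.171,0,1],[0.0415,0,0,0,0.171,0,1],[0.0415,0,0,0,0.171,0,1]]
  ]
}}

```text
clock: 18.05
eef_pos: [570.5, -169.0, 267.6]
eef_rot: [-3.139, 0.0, -2.879]
wrist_force: [-2.6, 4.6, 0.7]
finger_gap: 26.7
finger_force: 60.0
```

Call:
{"api": "step_arm", "payload": {
  "increments": [
    [[0,0,0,0,0,0,1],[0,0,0,0,0,0,1]]
  ]
}}

```text
clock: 18.25
eef_pos: [570.7, -169.6, 267.6]
eef_rot: [-3.142, 0.0, -2.88]
wrist_force: [-1.2, 5.0, 1.8]
finger_gap: 26.7
finger_force: 60.0
```

```bash
python3 - <<'E'
from h import *
plan([570.8,-170,268.2]); flange()
E
```

```text
18.25 [ 570.7 -169.6  267.6] [-3.142  0.    -2.88 ] F [-1.16  5.    1.81] M [ 1.05  0.46 -0.02] gap 26.7 60.0
turn [-0.     0.     0.001] shift [ 0.    -0.01  -0.015]
flange pts 102 136 rel fit [-0.002  0.017  1.015] tilt y 0.017 tilt x 0.002
```

Call:
{"api": "step_arm", "payload": {
  "increments": [
    [[0,0,0,0,0.01,0,1],[0,0,0,0,0,0,-0.3],[0,0,0,0,0,0,-0.3],[0,0,0,0,0,0,-0.3],[0,0,0,0,0,0,-0.3]]
  ]
}}

```text
clock: 18.8
eef_pos: [570.6, -169.5, 267.4]
eef_rot: [-3.141, 0.0, -2.88]
wrist_force: [-0.1, -0.6, -0.5]
finger_gap: 55.6
finger_force: 0.0
```

Call:
{"api": "step_arm", "payload": {
  "increments": [
    [[0,0,0,0,0,0,-1],[0,0,0,0,0,0,-1],[0,0,0,0,0,0,-1],[0,0,0,0,0,-0.1,-1],[0,0,0,0,0,-0.4,-1]]
  ]
}}

```text
clock: 19.3
eef_pos: [570.4, -169.3, 286.5]
eef_rot: [3.14, -0.002, -2.88]
wrist_force: [-0.3, -0.6, 0.6]
finger_gap: 92.9
finger_force: 0.0
```

Call:
{"api": "step_arm", "payload": {
  "increments": [
    [[0,0,0,0,0,-0.9,-1],[0,0,0,0,0,-0.9,-1],[0,0,0,-0.3,0.8,-0.5,-1],[0,0,0,-0.3,0.9,0,-1],[0,0,0,0,0.9,0,-1]]
  ]
}}

```text
clock: 19.8
eef_pos: [567.0, -61.3, 380.3]
eef_rot: [-3.141, 0.002, -2.88]
wrist_force: [-0.0, 0.5, -1.7]
finger_gap: 93.9
finger_force: 0.0
```

Call:
{"api": "step_arm", "payload": {
  "increments": [
    [[0,0,0,0,0.9,0,-1],[0,0,0,0,0.9,0,-1],[0,0,0,0,0.9,0,-1],[0,0,0,0,0,0,-1],[0,0,0,0,0,0,-1]]
  ]
}}

```text
clock: 20.3
eef_pos: [538.8, 42.1, 379.9]
eef_rot: [-3.141, 0.001, -2.878]
wrist_force: [1.3, 0.2, -0.1]
finger_gap: 94.3
finger_force: 0.0
```

```bash
python3 - <<'E'
from h import *
from cell import optics
plan([570.8,-170,268.2])
for n in("top","scene"):
    c=optics.camera(n); P=pts(c)
    for nm,r,lo,hi in(("knob",22,97,112),("flange",33,60.5,70)):
        Q=near(P,(570.5,-170),r,lo,hi)
        if len(Q): print(n,nm,len(Q),np.median(Q,0).round(1),[round(v,1) for v in cv2.minEnclosingCircle(Q[:,:2].astype(np.float32))[0]])
cv2.imwrite("pics/s4.png",c["frame"][...,::-1])
E
```

```text
20.3 [538.8  42.1 379.9] [-3.141e+00  1.000e-03 -2.878e+00] F [ 1.33  0.18 -0.05] M [ 0.04 -0.07  0.01] gap 94.3 0.0
turn [-0.001  0.001  0.002] shift [ 0.599 -5.328  2.791]
top knob 138 [ 570.3 -169.3  103.9] [570.4, -169.6]
top flange 331 [ 566.3 -165.8   65.4] [568.3, -172.0]
scene knob 142 [ 567.8 -171.2  103.7] [568.8, -170.1]
scene flange 324 [ 561.4 -178.6   64.9] [569.8, -170.7]
```

View pics/s4.png

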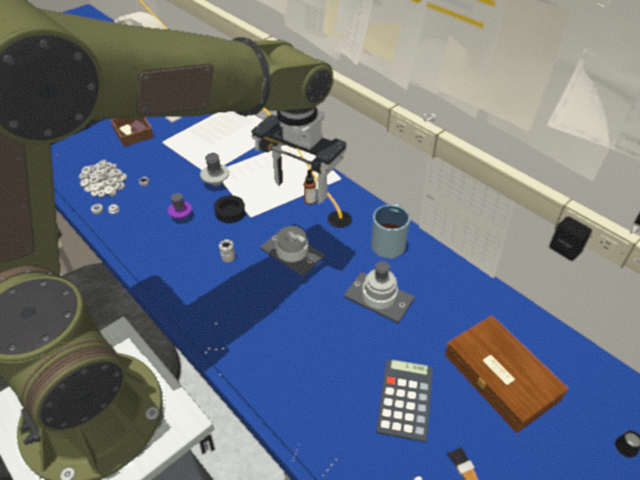

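The plug stands upright in the wide cup at about (381,275). Its knob top is at 103.8 mm (104 expected) and its flange at about 65 mm, so it is home. The arm is clear and the other objects look undisturbed.

```bash
python3 -c "
from cell import workorder
print(workorder.sign_off())"
```

```text
the job is handed in; nothing more can be done
None
```

The plug stands home and upright in the wide cup after a press of about 11 N onto the stop, held for over half a second, and tips of about 9° left and right; it is released and the job is handed in (no verdict was returned).

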